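# Find the loose bolt on a mural panel and hold its cap open

### The job

One of the three bolts along the mural panel's steel strip has come loose. Press down on the bolt caps to find the one that gives, then lift that bolt's flip-top cap well past halfway to upright, and finish while still holding it open so that I can get my wrench on the bolt. Keep the tight bolts' caps shut and leave the things lying around where they are.

Things in the scene. Friction and masses are not known exactly. Their poses are not given: they have to be found in the camera images.
- panel: Mosaic mural panel lying fixed on the table, 290 x 460 mm, top 32 mm high; along its robot-side edge a bare steel strip, 70 mm wide (x), 420 mm long (y), top 38 mm high, carries three capped bolts. Origin: on the table below the strip's centre and middle cap. x runs across the strip, away from the robot, to the mosaic (ends at x = 235 mm); y along the strip to the robot's left; z up.
- cap_left (a point): Point fixed to the panel: centre of the flat top of the shut bolt cap at the robot's left, 63 mm above the table; axes as the panel's. The three caps stand 120 mm apart along the strip (y) and look exactly alike: round, black plastic, 50 mm across, 25 mm tall on the strip, flat top 37 mm across, over an M16 hex bolt.
- cap_middle (a point): The same point of the middle cap. On every cap the lid's hinge axis lies along the panel's y, 26.5 mm towards -x of this point and 20 mm below it. A thumb tab, part of the lid, sticks out 21 mm from the wall towards +x: 14 mm wide (y), 10 mm thick; the middle of the tab lies 35 mm towards +x of this point and 12 mm below it, with an 8 mm gap under the tab.
- cap_right (a point): The same point of the cap at the robot's right. On every cap a light spring in the hinge shuts the lid: lifting it at the tab takes about 0.6 N at first, up to 1.6 N when nearly upright. These three points do not move when a cap is pressed or opened.
- loose_bolt (a joint): How far the loose bolt is pressed down with its cap, m: 0 at rest, 0.006 at the bottom. Only the spring nut behind the panel carries it: it starts to give at about 1 N, is at the bottom at about 2.2 N, and springs back. Tight bolts do not give at all. Which of the three places holds the loose bolt is not known beforehand.
- loose_lid (a joint): Opening angle of the loose bolt's lid, rad: 0 shut, 1.5 the stop, just short of upright (1.57). Springs shut when let go.
- tight_1_lid (a joint): Opening angle of one tight bolt's lid, same range; its place is not known beforehand.
- tight_2_lid (a joint): Opening angle of the other tight bolt's lid, same range; its place is not known beforehand.
- glue_cup: Small open black cup, 60 mm across, 34 mm tall, standing on the far part of the panel. Origin: centre of its underside. Leave it.
- brush: Paint brush 170 mm long lying on the far part of the panel. Leave it.
- glue_jar: White jar, 72 mm across, 95 mm tall, on the table to the robot's right of the panel. Origin: centre of its underside. Leave it.
- wrench: Steel wrench 200 mm long lying on the table to the robot's left of the panel. Leave it.

How it is judged:
By the outcome, as a careful person would: the job done as asked, in the order asked, and still so for the second after the job is handed in, while the arm keeps its last pose, push and grip.
It also fails if it takes over 42 s, if anything falls off the work surface, if the arm or the gripper's body presses on something with over 40 N, if the wrist force passes 120 N, or if a joint passes its speed limit or range.

### The arm

A 6-joint arm with a two-finger parallel gripper is mounted at the origin on the work surface. World frame = base frame: x ahead of the robot, y to its left, z up, the work surface at z = 0. Lengths are in mm, angles in rad, forces in N, time in s.
With the tool pointing down it reaches from about 275 to 1000 mm from the base axis. Payload 8.4 kg.
Tool frame: the origin (TCP) lies midway between the tips of the shut fingers; the grasp point (between the pads) lies 19 mm behind it; z points along the fingers, y is the line along which they close (so a half turn about z gives the same grasp; the last joint's range is limited). The gripper opens to 85 mm and grips with 20 to 120 N. Pads are 22 mm wide; open, the fingers measure 114 mm over their backs; the gripper's body (76 mm by 85 mm) begins 54 mm behind the grasp point. The pads swing forward as they close: fully open they stand 13 mm farther back than shut.
Start: joints at [1.216, 0.353, 1.633, -0, 1.155, -0.002], TCP at [215.953, 586.509, 231.281] pointing down, gripper open.
Joint ranges: [-2.63, 2.63], [-0.92, 2.1], [0.06, 2.66], [-1.3, 4.44], [0, 2.69], [-3.02, 3.02]. Speed limits (rad/s): [2.22, 2.22, 2.79, 3.14, 3.14, 3.14].

### API

Orientations are given as [roll, pitch, yaw] about the fixed x, y, z axes, in that order (R = Rz(yaw) Ry(pitch) Rx(roll)).
In Python, from rig import r gives the robot as it stands.
- The arm moves only by the shell command python3 -m inch 'ROWS' [OPENING] [FORCE]. ROWS is JSON, a list that holds one entry, the list of rows, each a list of 6 numbers: the shift along the tool's x, y, z scaled (see below), then the turn, a rotation vector about the tool's x, y, z scaled (see below). In form: [[[tx, ty, tz, wx, wy, wz], ...]]. A call has 1 to 8 rows; each row is the pose to reach, as a shift and turn from the pose commanded when the call began, along the tool's axes at that moment, turning the shorter way round; what a row does not reach only later rows make up. The controller multiplies each number of a shift by 20 cm and each number of a turn by pi rad. A row lasts 1/12 s, in which the tool goes at most 41.7 mm and 7.16 degrees, less where a joint would pass 70% of its speed; a pose out of reach is approached as far as the arm can. A call with a number of a shift or a turn outside -1 to 1 is refused whole. A call with a gripper value outside its range is refused whole. OPENING is the gripper's target within -1 to 1 (fully open at 1, half-way at 0, shut at -1), set as the call begins (- or left out, the last holds). The fingers move at their own pace and stop on an object; FORCE is the grip in N (left out, the last holds). Time passes only in rows, so rows that repeat a pose let the fingers close. It gives the time, the measured TCP pose, the force, the opening and the grip force at its end, in the units of the state.
- r.sense(): the state, without advancing time (a new reading comes with each control period).
- r.grab_frame(name): name is "side" or "top"; returns the picture (400x640x3 uint8, red, green, blue); there is no depth.
- r.camera_info(name): a dict with "K" (3x3 intrinsics, pixels), "rvec" (rotation vector, rad) and "tvec" (3), from world to camera coordinates, as OpenCV has them. Camera axes: x right, y down, z forward; pixel columns grow to the right and rows downward; lengths in mm; the calibration is good to about 2 mm. A picture is of the moment at which its call begins. camera_info takes no time and is no camera call.
- r.sign_off(): hands the job in; it is judged then, once.
The state is a dict: "clock": time; "qpos": joint angles; "qvel": joint speeds; "joint_efforts": joint torques, N m; "eef_pos": TCP position; "tcp_rot": TCP orientation; "contact_force": force on the tool from outside, world axes, zero at the start; "wrist_torque": the same for the moment, N m; "opening": opening from 0.0 (shut) to 1.0 (fully open); "grasp_force": force on a finger pad.
Only numpy, scipy, OpenCV 4.12 (cv2) and the standard library are available. Lean on these libraries where they do the work, as an engineer would, in place of code of your own. Each camera call takes 0.05 s, during which the arm holds its last target. There are 200 camera calls.

## Working session

There is one attempt and no reset: what is moved stays moved. The work goes in short steps, Python scripts to look and compute and a shell command to move; the robot and the scene stay as the last step left them, time stands still between calls to the robot, and variables do not carry over. Pictures are saved under pics/ and viewed, at most 10 in all, crops included, and the job is handed in when it is done.

```bash
mkdir -p pics; python3 - <<'E'
from rig import r
import cv2
for n in("top","side"):
    cv2.imwrite(f"pics/{n}0.png",r.grab_frame(n)[:,:,::-1]); c=r.camera_info(n); print(n,c)
print(r.sense())
E
```

```text
top {'K': array([[458.35859095,   0.        , 312.91324457],
       [  0.        , 458.35859095, 200.53331007],
       [  0.        ,   0.        ,   1.        ]]), 'rvec': array([ 2.12065039, -2.15372496,  0.17626414]), 'tvec': array([   3.97456024,  599.92162158, 1406.11933201])}
side {'K': array([[488.85386424,   0.        , 312.65090912],
       [  0.        , 488.85386424, 203.03793401],
       [  0.        ,   0.        ,   1.        ]]), 'rvec': array([ 2.16696702, -0.68559751,  0.31631553]), 'tvec': array([-490.87897133,  274.63211991, 1218.92627621])}
{'clock': 0.1, 'qpos': array([ 1.21563786e+00,  3.53577571e-01,  1.63404911e+00,  2.54061640e-05,
        1.15523021e+00, -2.37529306e-03]), 'qvel': array([-0.00024769, -0.0011008 , -0.00026318, -0.00040309, -0.00037095,
        0.00100436]), 'joint_efforts': array([-1.61522985e-03, -6.06345820e+01, -3.42824900e+01, -4.48251356e-07,
        3.84121711e-03,  1.67409928e-05]), 'eef_pos': array([215.7723597 , 586.1128693 , 230.64214873]), 'tcp_rot': array([-3.14032848e+00, -2.62336674e-05,  2.78879919e+00]), 'contact_force': array([ 1.34010294e+00, -1.58400752e-01,  7.61897763e-04]), 'wrist_torque': array([ 0.04957169, -0.0117489 , -0.01371913]), 'grasp_force': 0.0, 'opening': 0.9981603120061281}
```

View pics/top0.png

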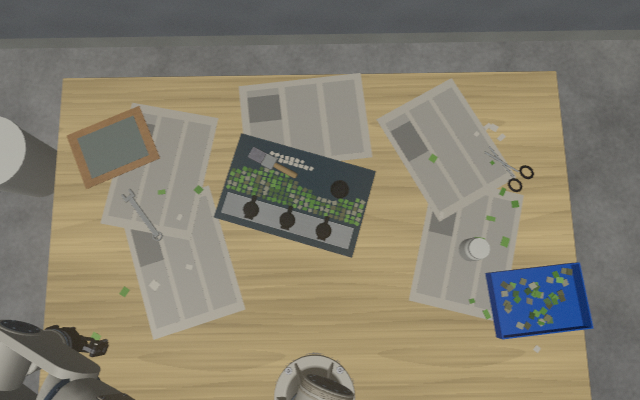

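View pics/side0.png

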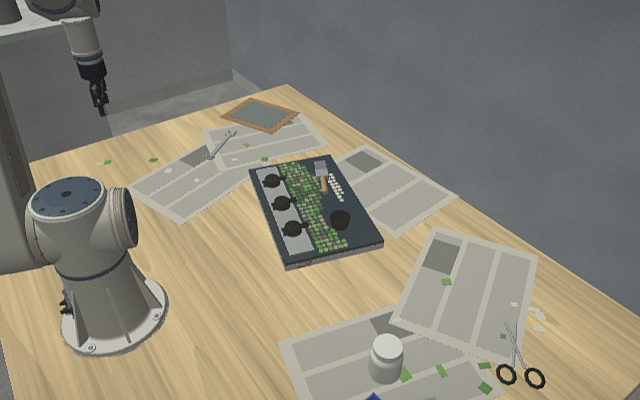

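The top view shows the panel turned, with caps at about (251,209), (287,220) and (323,231) and their tabs pointing up the image, towards the mosaic. The side view shows the same caps at about (272,181), (281,203) and (292,229). The arm is clear of all of them.

```bash
cat > h.py <<'E'
import numpy as np,cv2
from rig import r
from scipy.spatial.transform import Rotation as R
def ray(n,uv,z):
    c=r.camera_info(n);M=cv2.Rodrigues(c["rvec"])[0];o=-M.T@c["tvec"]
    d=M.T@np.linalg.inv(c["K"])@np.array([*uv,1.]);return o+d*(z-o[2])/d[2]
def proj(n,p):
    c=r.camera_info(n);return cv2.projectPoints(np.array(p,float).reshape(-1,1,3),c["rvec"],c["tvec"],c["K"],None)[0][:,0]
def rel(target,Rt=None):
    "shift/turn (scaled) from measured pose to target"
    s=r.sense();R0=R.from_euler('xyz',s["tcp_rot"])
    t=R0.inv().apply(np.array(target)-s["eef_pos"])/200
    w=(R0.inv()*Rt).as_rotvec()/np.pi if Rt is not None else np.zeros(3)
    return np.round(t,3),np.round(w,3)
E
python3 - <<'E'
from h import *
im=cv2.imread("pics/top0.png");g=im.max(2)
# steel strip: grey bright, within panel region
hsv=cv2.cvtColor(im,cv2.COLOR_BGR2HSV)
m=((hsv[...,1]<40)&(g>95)).astype(np.uint8)
roi=np.zeros_like(m);cv2.fillPoly(roi,[np.array([[217,212],[232,178],[368,222],[352,254]])],1);m&=roi
cs,_=cv2.findContours(m,0,2);c=max(cs,key=cv2.contourArea)
b=cv2.boxPoints(cv2.minAreaRect(c));w=np.array([ray("top",p,38) for p in b]);print(b,w.round(0),w.mean(0))
print([np.linalg.norm(w[i]-w[i-1]).round() for i in range(4)])
d=((g<60)).astype(np.uint8)
for (u,v) in((251,209),(287,220),(323,231)):
    k=np.zeros_like(d);cv2.circle(k,(u,v),15,1,-1);k&=d
    k=cv2.morphologyEx(k,cv2.MORPH_OPEN,cv2.getStructuringElement(2,(9,9)))
    mm=cv2.moments(k,True);p=(mm['m10']/mm['m00'],mm['m01']/mm['m00']);print(p,mm['m00'],ray("top",p,52).round(1))
E
```

```text
[[220.3604  212.2096 ]
 [226.51054 190.9636 ]
 [353.96228 227.85751]
 [347.81213 249.10352]] [[ 569.  290.   38.]
 [ 637.  271.   38.]
 [ 512. -134.   38.]
 [ 445. -113.   38.]] [540.74277309  78.70093802  38.        ]
[np.float64(421.0), np.float64(71.0), np.float64(424.0), np.float64(70.0)]
(251.156462585034, 208.95238095238096) 147.0 [575.5 190.1  52. ]
(286.7241379310345, 219.67241379310346) 174.0 [539.7  78.   52. ]Traceback (most recent call last):
  File "<stdin>", line 14, in <module>
ZeroDivisionError: float division by zero
```

```bash
cat >> h.py <<'E'
O=np.array([540.2,78.3,0]);PY=np.array([.294,.956,0]);PY/=np.linalg.norm(PY);PX=np.array([PY[1],-PY[0],0])
RT=R.from_matrix(np.c_[-PX,PY,[0,0,-1]])
def P(x,y,z): return O+x*PX+y*PY+np.array([0,0,z])
E
python3 -c "
from h import *
print(P(0,120,0),rel(P(0,120,100),RT),proj('top',[P(0,k,63) for k in(120,0,-120)]),proj('side',[P(0,k,63) for k in(120,0,-120)]))"
```

```text
[575.47343975 192.99866803   0.        ] (array([-2.367, -1.222,  0.655]), array([-0.   , -0.   , -0.017])) [[249.77644524 208.46375132]
 [286.44024082 219.07887855]
 [323.38087368 229.77415741]] [[271.83842435 176.67188848]
 [281.60143912 199.0182675 ]
 [292.62286817 224.24500705]]
```

```bash
python3 -m inch '[[[-0.9,-0.45,0.1,0,0,-0.017],[-0.9,-0.45,0.1,0,0,-0.017],[-0.9,-0.45,0.1,0,0,-0.017],[-0.9,-0.45,0.1,0,0,-0.017],[-0.9,-0.45,0.1,0,0,-0.017],[-0.9,-0.45,0.1,0,0,-0.017]]]' -1 30
python3 -m inch '[[[-0.9,-0.45,0.1,0,0,0],[-0.9,-0.45,0.1,0,0,0],[-0.9,-0.45,0.1,0,0,0],[-0.9,-0.45,0.1,0,0,0],[-0.9,-0.45,0.1,0,0,0],[-0.9,-0.45,0.1,0,0,0]]]'
python3 -c "
from h import *
print(rel(P(0,120,80),RT))"
```

```text
clock: 0.6
eef_pos: [356.7, 435.1, 210.3]
tcp_rot: [-3.139, 0.001, 2.839]
contact_force: [0.2, -0.5, 1.2]
opening: 0.143
grasp_force: 0.0
clock: 1.1
eef_pos: [502.7, 296.7, 190.4]
tcp_rot: [-3.14, 0.001, 2.839]
contact_force: [-0.3, -0.0, 0.1]
opening: -0.001
grasp_force: 0.0
(array([-0.501, -0.386,  0.553]), array([-0.   ,  0.   , -0.001]))
```

```bash
python3 -m inch '[[[-0.5,-0.386,0.55,0,0,-0.001],[-0.5,-0.386,0.55,0,0,-0.001],[-0.5,-0.386,0.55,0,0,-0.001],[-0.5,-0.386,0.55,0,0,-0.001],[-0.5,-0.386,0.55,0,0,-0.001],[-0.5,-0.386,0.55,0,0,-0.001]]]'
python3 -c "
from h import *
print(rel(P(0,120,66),RT),r.sense()['contact_force'])
for n in('top','side'):
    im=r.grab_frame(n);u,v=(250,205) if n=='top' else (275,180)
    cv2.imwrite(f'pics/{n}1.png',cv2.resize(im[v-60:v+60,u-60:u+100,::-1],None,fx=4,fy=4))
a=np.hstack([cv2.imread('pics/top1.png'),cv2.imread('pics/side1.png')]);cv2.imwrite('pics/c1.png',cv2.resize(a,(800,300)))"
```

```text
clock: 1.6
eef_pos: [571.2, 196.1, 79.2]
tcp_rot: [-3.139, -0.003, 2.843]
contact_force: [0.0, 0.7, 0.9]
opening: 0.0
grasp_force: 0.0
(array([-0.025, -0.008,  0.066]), array([-0.001, -0.001, -0.   ])) [0.02168529 0.66365261 0.85640561]
```

View pics/c1.png

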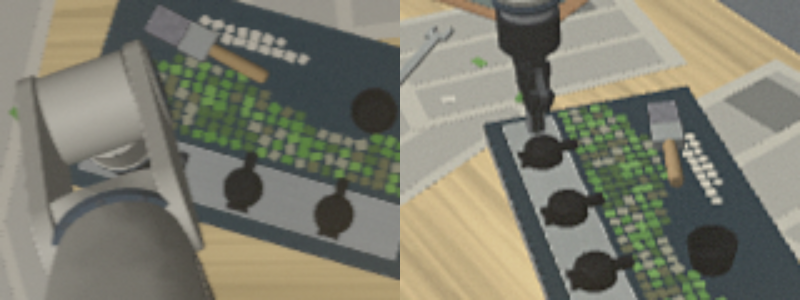

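The side crop, on the right, shows the shut fingertips at (540,128), just above the left cap at (542,152). The top crop shows the gripper covering that cap, so the alignment is fine and I can press.

```bash
python3 -m inch '[[[-0.015,-0.006,0.066,0,0,0],[-0.015,-0.006,0.066,0,0,0],[-0.015,-0.006,0.066,0,0,0]]]'
python3 -m inch '[[[0,0,0.005,0,0,0],[0,0,0.01,0,0,0],[0,0,0.015,0,0,0],[0,0,0.015,0,0,0]]]'
python3 -m inch '[[[0,0,0.005,0,0,0],[0,0,0.01,0,0,0],[0,0,0.01,0,0,0]]]'
```

```text
clock: 1.95
eef_pos: [574.0, 196.2, 67.9]
tcp_rot: [-3.141, -0.0, 2.846]
contact_force: [0.0, 0.5, 0.0]
opening: 0.0
grasp_force: 0.0
clock: 2.28
eef_pos: [574.5, 195.6, 65.1]
tcp_rot: [3.142, 0.0, 2.846]
contact_force: [0.8, 0.5, -1.0]
opening: -0.005
grasp_force: 0.0
clock: 2.53
eef_pos: [574.6, 195.5, 63.1]
tcp_rot: [3.141, 0.0, 2.845]
contact_force: [-0.0, 0.5, -0.0]
opening: -0.002
grasp_force: 0.3
```

```bash
python3 -m inch '[[[0,0,0.005,0,0,0],[0,0,0.01,0,0,0],[0,0,0.01,0,0,0]]]'
python3 -m inch '[[[0,0,0.005,0,0,0],[0,0,0.01,0,0,0],[0,0,0.01,0,0,0]]]'
```

```text
clock: 2.78
eef_pos: [574.9, 195.5, 62.6]
tcp_rot: [3.141, 0.001, 2.845]
contact_force: [-3.8, -1.7, 16.2]
opening: -0.001
grasp_force: 8.0
clock: 3.03
eef_pos: [575.3, 195.5, 62.1]
tcp_rot: [3.141, 0.001, 2.845]
contact_force: [-7.9, -3.3, 30.9]
opening: -0.003
grasp_force: 15.5
```

The left cap is tight: 31 N and no give. Next is the middle one.

```bash
python3 -m inch '[[[0,0,-0.13,0,0,0],[0,-0.2,-0.13,0,0,0],[0,-0.4,-0.13,0,0,0],[0,-0.61,-0.13,0,0,0],[0,-0.61,-0.1,0,0,0],[0,-0.61,-0.04,0,0,0],[0,-0.61,-0.04,0,0,0],[0,-0.61,-0.04,0,0,0]]]'
python3 -c "
from h import *
print(rel(P(0,0,63),RT))"
```

```text
clock: 3.7
eef_pos: [538.8, 79.4, 66.3]
tcp_rot: [-3.141, -0.001, 2.846]
contact_force: [0.1, 0.4, -0.5]
opening: -0.0
grasp_force: 0.0
(array([-0.009, -0.003,  0.016]), array([-0.   , -0.   ,  0.001]))
```

```bash
python3 -m inch '[[[-0.007,0,0.01,0,0,0],[-0.007,0,0.02,0,0,0],[-0.007,0,0.02,0,0,0],[-0.007,0,0.02,0,0,0]]]'
python3 -m inch '[[[0,0,0.005,0,0,0],[0,0,0.01,0,0,0],[0,0,0.01,0,0,0]]]'
```

```text
clock: 4.03
eef_pos: [540.4, 78.9, 63.1]
tcp_rot: [3.142, 0.0, 2.846]
contact_force: [0.2, -0.6, -0.3]
opening: -0.001
grasp_force: 0.0
clock: 4.28
eef_pos: [540.8, 78.8, 62.5]
tcp_rot: [3.141, 0.001, 2.845]
contact_force: [-3.6, 1.2, 17.4]
opening: -0.001
grasp_force: 8.6
```

The middle cap is tight too: 17 N at 62.5 mm. I'll check the right one rather than assume it.

```bash
python3 -m inch '[[[0,0,-0.13,0,0,0],[0,-0.2,-0.13,0,0,0],[0,-0.4,-0.13,0,0,0],[0,-0.6,-0.13,0,0,0],[0,-0.6,-0.1,0,0,0],[0,-0.6,-0.02,0,0,0],[0,-0.6,-0.02,0,0,0],[0,-0.6,-0.02,0,0,0]]]'
python3 -m inch '[[[0,0,0.01,0,0,0],[0,0,0.02,0,0,0],[0,0,0.02,0,0,0]]]'
python3 -m inch '[[[0,0,0.005,0,0,0],[0,0,0.01,0,0,0],[0,0,0.01,0,0,0]]]'
```

```text
clock: 4.95
eef_pos: [504.6, -36.2, 64.7]
tcp_rot: [-3.141, -0.002, 2.845]
contact_force: [0.5, -0.8, 0.2]
opening: 0.002
grasp_force: 0.0
clock: 5.2
eef_pos: [505.7, -35.9, 61.3]
tcp_rot: [3.141, 0.001, 2.846]
contact_force: [0.0, 0.1, 1.0]
opening: 0.005
grasp_force: 0.7
clock: 5.45
eef_pos: [505.5, -36.2, 59.2]
tcp_rot: [3.141, 0.001, 2.846]
contact_force: [0.1, 0.9, 2.1]
opening: 0.001
grasp_force: 0.9
```

The right bolt gives: the tool went 4 mm down at about 1–2 N. I'll retract, part-open the gripper and move over the right cap's tab.

```bash
python3 -m inch '[[[0,0,-0.2,0,0,0],[0,0,-0.2,0,0,0],[-0.19,0,-0.2,0,0,0],[-0.19,0,-0.2,0,0,0],[-0.19,0,-0.05,0,0,0],[-0.19,0,-0.05,0,0,0],[-0.19,0,-0.05,0,0,0]]]' -0.2 25
python3 -c "
from h import *
print(rel(P(38,-120,42),RT))
p=proj('side',P(35,-120,51))[0].astype(int);u,v=p
im=r.grab_frame('side')[v-40:v+40,u-50:u+50,::-1];cv2.imwrite('pics/s2.png',cv2.resize(im,None,fx=6,fy=6,interpolation=2));print(p)"
```

```text
clock: 6.03
eef_pos: [540.0, -47.4, 68.1]
tcp_rot: [-3.141, -0.004, 2.845]
contact_force: [-0.5, -0.4, 1.0]
opening: 0.401
grasp_force: 0.0
(array([-0.006,  0.001,  0.13 ]), array([-0.   , -0.001,  0.001]))
[304 224]
```

View pics/s2.png

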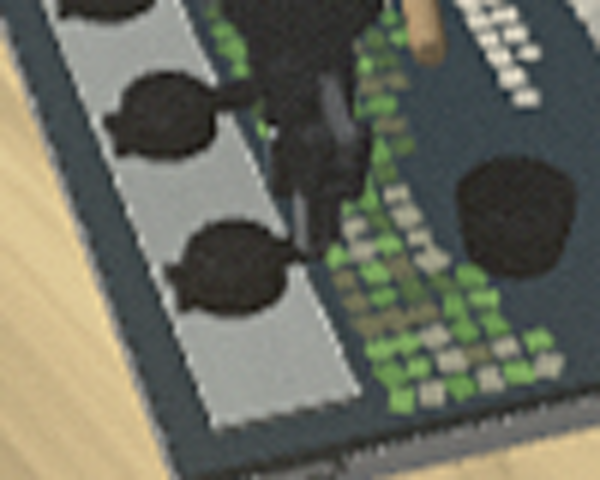

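The crop shows the right cap at (230,265) with its tab at about (300,252). The open fingers sit above and around the tab, and the glue cup is clear at (515,220). I'll descend and close.

```bash
python3 -m inch '[[[0,0,0.05,0,0,0],[0,0,0.09,0,0,0],[0,0,0.115,0,0,0],[0,0,0.115,0,0,0],[0,0,0.115,0,0,0]]]'
python3 -c "
from h import *
print(rel(P(38,-120,42),RT))"
```

```text
clock: 6.5
eef_pos: [541.2, -47.4, 45.8]
tcp_rot: [-3.141, -0.001, 2.845]
contact_force: [1.1, 1.5, -0.4]
opening: 0.402
grasp_force: 0.0
(array([-0.   , -0.001,  0.019]), array([-0.   , -0.   ,  0.001]))
```

```bash
python3 -m inch '[[[0,0,0.008,0,0,0],[0,0,0.008,0,0,0]]]'
python3 -m inch '[[[0,0,0,0,0,0],[0,0,0,0,0,0],[0,0,0,0,0,0],[0,0,0,0,0,0],[0,0,0,0,0,0],[0,0,0,0,0,0]]]' -1 25
```

```text
clock: 6.67
eef_pos: [541.7, -47.5, 44.5]
tcp_rot: [3.142, 0.0, 2.845]
contact_force: [0.3, 0.0, 0.0]
opening: 0.397
grasp_force: 0.0
clock: 7.17
eef_pos: [541.7, -47.4, 44.6]
tcp_rot: [3.141, 0.0, 2.845]
contact_force: [0.4, 1.0, 0.9]
opening: 0.154
grasp_force: 29.6
```

The tab is gripped: opening 13 mm against 14 mm expected, 30 N. Next I swing along the lid's arc about the hinge (radius 64.5 mm, turning about tool −y).

```bash
python3 -m inch '[[[0.002,0,-0.032,0,-0.032,0],[0.008,0,-0.064,0,-0.064,0],[0.017,0,-0.095,0,-0.096,0],[0.028,0,-0.125,0,-0.127,0],[0.028,0,-0.125,0,-0.127,0]]]'
python3 -c "
from h import *
s=r.sense();d=s['eef_pos']-O;print(d@PX,d@PY,d[2],s['qpos'])"
```

```text
clock: 7.58
eef_pos: [536.1, -44.7, 70.3]
tcp_rot: [3.139, 0.404, 2.846]
contact_force: [2.7, -11.8, 1.8]
opening: 0.155
grasp_force: 29.4
32.21022616902804 -118.74675498961287 70.28092865214414 [-0.01927486  0.33222712  2.22970414 -0.50991215  0.21586411 -0.81586427]
```

The lid is at about 0.4 rad and tracking well, but joint 5 is nearing its lower limit. From here I'll tilt the tool back slowly and let the tab pivot between the pads while the tab centre stays on its arc.

```bash
python3 - <<'E'
import numpy as np
rot=lambda a,v:np.array([v[0]*np.cos(a)-v[1]*np.sin(a),v[0]*np.sin(a)+v[1]*np.cos(a)])
tcp=lambda lid,tool:rot(lid,(61.5,8))+rot(tool,(3,-6.5))
p0=tcp(.4,.4);c,s=np.cos(.4),np.sin(.4)
for i in range(1,9):
    l=.4+.1*i;t=.4-.025*i;d=tcp(l,t)-p0
    print(round(l,2),np.round([-(c*d[0]+s*d[1])/200,(s*d[0]-c*d[1])/200,(.4-t)/np.pi],3))
E
```

```text
0.5 [ 0.006 -0.03   0.008]
0.6 [ 0.016 -0.06   0.016]
0.7 [ 0.028 -0.088  0.024]
0.8 [ 0.043 -0.115  0.032]
0.9 [ 0.061 -0.141  0.04 ]
1.0 [ 0.081 -0.165  0.048]
1.1 [ 0.104 -0.187  0.056]
1.2 [ 0.129 -0.206  0.064]
```

```bash
python3 -m inch '[[[0.003,0,-0.015,0,0.004,0],[0.006,0,-0.03,0,0.008,0],[0.011,0,-0.045,0,0.012,0],[0.016,0,-0.06,0,0.016,0],[0.022,0,-0.074,0,0.02,0],[0.028,0,-0.088,0,0.024,0],[0.028,0,-0.088,0,0.024,0]]]' - 20
python3 -c "
from h import *
s=r.sense();d=s['eef_pos']-O;print(d@PX,d@PY,d[2],s['qpos'])
u,v=proj('side',P(10,-120,80))[0].astype(int)
im=r.grab_frame('side')[v-40:v+40,u-50:u+50,::-1];cv2.imwrite('pics/s3.png',cv2.resize(im,None,fx=6,fy=6,interpolation=2))"
```

```text
clock: 8.17
eef_pos: [523.8, -42.2, 83.1]
tcp_rot: [-3.141, 0.321, 2.845]
contact_force: [1.0, 4.3, -7.4]
opening: 0.152
grasp_force: 28.2
19.78439408899553 -119.95853287056359 83.1301453076407 [-0.02846629  0.29904654  2.19138253 -0.2469436   0.35029067 -1.08343527]
```

View pics/s3.png

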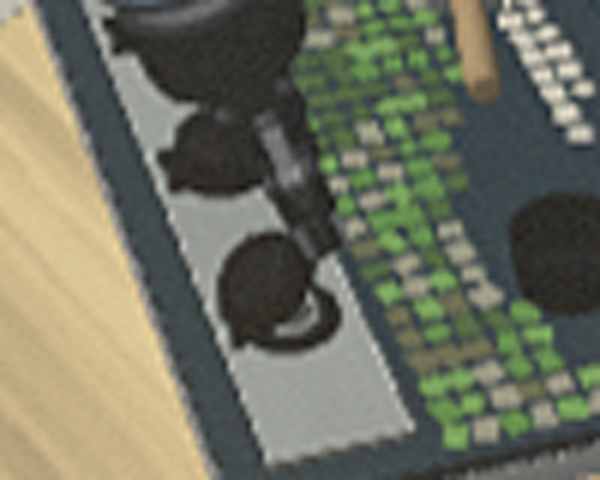

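The crop shows the right cap's lid partly open at (270,290). The bright bolt is visible at (295,315) and the fingers still hold the tab at (320,240). I'll carry on along the arc.

```bash
python3 - <<'E'
import numpy as np
rot=lambda a,v:np.array([v[0]*np.cos(a)-v[1]*np.sin(a),v[0]*np.sin(a)+v[1]*np.cos(a)])
tcp=lambda lid,tool:rot(lid,(61.5,8))+rot(tool,(3,-6.5))
p0=tcp(.7,.325);c,s=np.cos(.325),np.sin(.325)
print(p0+[-26.5,43])
for i in range(1,9):
    l=.7+.07*i;t=.325-.02*i;d=tcp(l,t)-p0
    print(round(l,2),np.round([-(c*d[0]+s*d[1])/200,(s*d[0]-c*d[1])/200,(.325-t)/np.pi],3))
E
```

```text
[20.30251231 83.5363219 ]
0.77 [ 0.012 -0.018  0.006]
0.84 [ 0.025 -0.036  0.013]
0.91 [ 0.039 -0.052  0.019]
0.98 [ 0.055 -0.068  0.025]
1.05 [ 0.071 -0.083  0.032]
1.12 [ 0.089 -0.096  0.038]
1.19 [ 0.107 -0.108  0.045]
1.26 [ 0.126 -0.119  0.051]
```

```bash
python3 -m inch '[[[0.012,0,-0.018,0,0.006,0],[0.025,0,-0.036,0,0.013,0],[0.039,0,-0.052,0,0.019,0],[0.055,0,-0.068,0,0.025,0],[0.071,0,-0.083,0,0.032,0],[0.089,0,-0.096,0,0.038,0],[0.107,0,-0.108,0,0.045,0],[0.126,0,-0.119,0,0.051,0]]]'
python3 -m inch '[[[0,0,0,0,0,0],[0,0,0,0,0,0],[0,0,0,0,0,0]]]'
python3 -c "
from h import *
s=r.sense();d=s['eef_pos']-O;print(d@PX,d@PY,d[2],s['qpos'])
u,v=proj('side',P(0,-100,80))[0].astype(int)
im=r.grab_frame('side')[v-50:v+50,u-60:u+60,::-1];cv2.imwrite('pics/s4.png',cv2.resize(im,None,fx=6,fy=6,interpolation=2))"
```

```text
clock: 8.88
eef_pos: [495.9, -33.4, 98.6]
tcp_rot: [3.141, 0.166, 2.845]
contact_force: [4.6, -0.6, -1.2]
opening: 0.153
grasp_force: 24.9
clock: 9.13
eef_pos: [495.7, -33.3, 98.5]
tcp_rot: [3.141, 0.166, 2.845]
contact_force: [4.2, 0.0, 1.1]
opening: 0.153
grasp_force: 25.0
-9.71394491862386 -119.78682489699119 98.50193809798878 [-0.04166722  0.27130876  2.13150854 -0.07555757  0.57931407 -1.25623273]
```

View pics/s4.png

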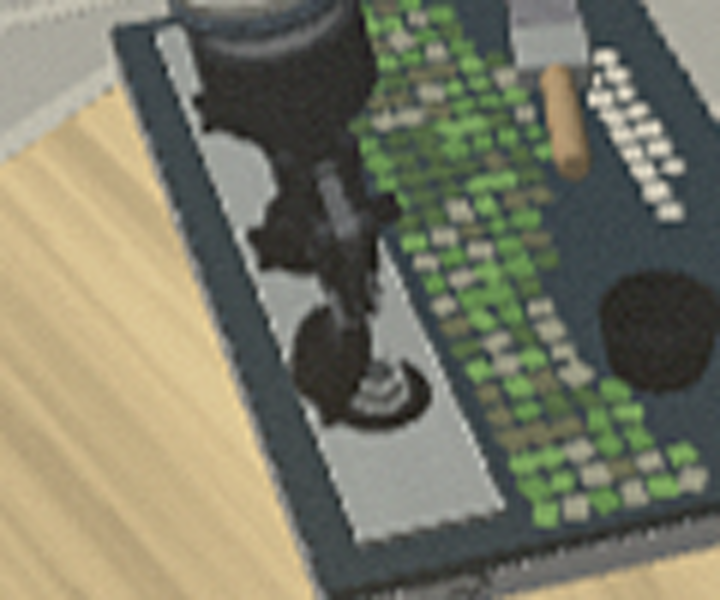

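The crop shows the right lid nearly upright at (330,350), with the hex bolt bare at (380,385) and the tab still in the fingers. The middle cap's tab is flat at (385,208) and the cup has not moved. The grip is steady at 25 N, so I'm handing in.

```bash
python3 -c "
from rig import r
print(r.sign_off())"
```

```text
the job is handed in; nothing more can be done
None
```

The right-hand bolt is the loose one: it gave under light pressure, while the left and middle bolts did not move. Its cap is held open at about 1.25 rad (72°) by the gripper, the tight bolts' caps were only pressed, nothing else was touched, and the job was handed in at about 9 s.

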